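# Find the hidden cross groove in a mould plate with a setting pin

### The job

Take the setting pin out of its block, set its spring foot gently on the channel floor of the mould plate at the end beside the two short pillars, and drag it along the channel without lifting it until the foot drops into the cross groove hidden in the floor. Stop there, lower the pin until its collar sits flush on the plate, and let go so that it stands upright in the groove. Never push the pin against anything with 25 N or more, and leave the can, the V-block and the spanner where they are.

Things in the scene. Friction and masses are not known exactly. Their poses are not given: they have to be found in the camera images.
- plate: Fixed steel mould plate on the bench, 290 x 90 x 60 mm. Origin: centre of its underside; z up, x along its length. A channel runs along its top on the centre line (y = 0): 20 mm wide, 20 mm deep, 160 mm long (x = -80 to +80 mm), closed at both ends; floor 40 mm, plate top 60 mm above the origin. Two pillars, 18 mm thick, 20 mm tall, stand on top at x = -125, y = +-29 mm: the starting end.
- channel_start (a point): Point on the channel floor's centre line at the pillar end, plate x = -60 mm; axes as the plate. Set the foot down here, within 20 mm along x. Beyond plate x = -35 mm the foot must neither come into the channel from above nor be lifted more than 4 mm off the floor.
- channel_end (a point): Point on the channel floor's centre line at the far end wall, plate x = +80 mm; axes as the plate. Drag towards it. One square-edged cross groove, 15 mm long along x, as wide as the channel, 16 mm deep, is hidden in the dark floor; its centre lies anywhere from 90 to 30 mm before this point (new every time, not measured).
- block: Fixed aluminium holder block 70 x 70 x 45 mm; an upright hole, 17 mm in diameter and 40 mm deep, in the middle of its top holds the pin at the start. Origin: centre of its underside.
- pin: Loose upright steel pin, about 0.25 kg (varies). Origin: centre of the collar's underside; z up. Collar 32 mm diameter, z = 0 to 8 mm; neck 22 mm to z = 20; square grip 26 x 26 mm, z = 20 to 70, faces square to x and y. A foot sticks out below the collar. At the start the collar rests on the block's top. At the end it rests on the plate's top, the foot's end 10 mm below the channel floor.
- pin_grip (a point): Middle of the pin's square grip, where to hold it: 48 mm above the collar's underside, 78 mm above the end of the free foot; axes as the pin.
- foot: Round spring foot, 12 mm diameter, 30 mm long below the collar when free. Origin: centre of its lower end; z up. It yields up into the pin by at most 14 mm: 4 N plus 0.4 N per mm. On the channel floor the collar meets the plate after 10 mm; 5 to 8 mm suits dragging (friction 3 to 6 N). In the groove the spring force vanishes, then the foot bears on the far wall.
- can: Bystander: white spray can, 52 mm diameter, 150 mm tall, origin at the centre of its underside. Leave alone.
- vblock: Bystander: dark steel block with a slot in its top, 60 x 45 x 38 mm, origin at the centre of its underside. Leave alone.
- spanner: Bystander: spanner 170 mm long, lying flat on the bench beyond the far end of the plate, origin at the middle of its underside. Leave alone.
Things that resemble listed ones, but are neither listed nor needed, are in the scene too. What is meant by the pin is not green, and is the smaller of those in its own colour.

How it is judged:
By the outcome, as a careful person would: the job done as asked, in the order asked, and still so for the second after the job is handed in, with the robot touching nothing.
It also fails if it takes over 48 s, if anything falls off the work surface, if the arm or the gripper's body presses on something with over 40 N, if the wrist force passes 120 N, or if a joint passes its speed limit or range.

### The arm

A 6-joint arm with a two-finger parallel gripper is mounted at the origin on the work surface. World frame = base frame: x ahead of the robot, y to its left, z up, the work surface at z = 0. Lengths are in m, angles in rad, forces in N, time in s.
With the tool pointing down it reaches from about 0.425 to 0.95 m from the base axis. Payload 3.5 kg.
Tool frame: the origin (TCP) lies at the very end of the fingers, on their centre line; the grasp point (between the pads) lies ctrl.pinch_z behind it (ctrl.pinch_z is the distance from the TCP to the grasp point, in m); z points along the fingers, y is the line along which they close (so a half turn about z gives the same grasp; the last joint's range is limited). The gripper opens to 85 mm and grips with 20 to 120 N. Pads are 22 mm wide; open, the fingers measure 114 mm over their backs; the gripper's body (76 mm by 85 mm) begins 54 mm behind the grasp point. The pads swing forward as they close: fully open they stand 13 mm farther back than shut.
Start: joints at [-1.477, 0.286, 1.577, -0, 1.279, -0.15], TCP at [0.163, -0.655, 0.231] pointing down, gripper open.
Joint ranges: [-2.77, 2.77], [-0.9, 2.22], [0.21, 2.48], [-1.53, 4.67], [0.24, 2.81], [-2.84, 2.84]. Speed limits (rad/s): [2.79, 2.79, 3.14, 3.14, 3.14, 3.14].

### API

Orientations are given as a unit quaternion [x, y, z, w].
In Python, from plant import ctrl gives the robot as it stands.
- The arm moves only by the shell command python3 -m inch 'ROWS' [FORCE]. ROWS is a JSON list of rows, 1 to 10 of them, each of 7 numbers: dx, dy, dz in m, then a rotation vector rx, ry, rz in rad, then the opening from 0.0 (shut) to 1.0 (fully open); each row is the pose to reach, as a shift and turn from the pose commanded when the command began, along the tool's axes at that moment; what a row does not reach only later rows make up. A row lasts 1/8 s, in which the tool goes at most 0.0625 m and 0.188 rad, less where a joint would pass 70% of its speed; a pose out of reach is approached as far as the arm can. The fingers move at their own pace and stop on an object; FORCE is the grip in N (left out, the last holds). Time passes only in rows, so rows that do not move let the fingers close. It prints the time, the measured TCP pose, the force, the opening and the grip force at its end.
- ctrl.get_state(): the state, without advancing time (a new reading comes with each control period).
- ctrl.read_camera(name): name is "scene" or "top" or "wrist"; returns a dict with "pixels" (400x640x3 uint8, red, green, blue), "camera_matrix" (3x3 intrinsics, pixels), "xyz" and "orientation" of the camera in the world. Camera axes: x right, y down, z forward; pixel columns grow to the right and rows downward; lengths in m; the calibration is good to about 2 mm. A picture is of the moment at which its call begins. There is no depth.
- ctrl.sign_off(): hands the job in; it is judged then, once.
Trained networks look in the newest picture that a camera, given by its name, has taken for a name from the list of things; names that differ only in an ending like _2 or _b are one class to them, and where a whole thing is asked for, a point or a joint stands for the part that bears it (a point fixed in the world has none). Each returns a list of dicts, best first, with "conf" (0 to 1); they miss things now and then, are a little off and sometimes report something else, mostly with a low value. They report only what shows in the picture. A call takes as long as a camera call. They do not tell look-alikes from the thing itself.
- ctrl.recognise(camera, thing): "position" ([x, y, z] in m, in world coordinates, good to about 4 mm: the middle of the surface that is visible of it).
- ctrl.masks_of(camera, thing): "region" (400x640 bool, what is visible of it).
- ctrl.mark_of(camera, thing): "position" ([x, y, z] in m, in world coordinates, good to about 4 mm: a listed point, or the origin of a listed thing).
The state is a dict: "time": time; "qpos": joint angles; "dq": joint speeds; "joint_efforts": joint torques, N m; "eef_pos": TCP position; "tcp_rot": TCP orientation; "contact_force": force on the tool from outside, world axes, zero at the start; "wrist_torque": the same for the moment, N m; "opening": opening from 0.0 (shut) to 1.0 (fully open); "finger_force": force on a finger pad.
Only numpy, scipy, OpenCV 4.12 (cv2) and the standard library are available. Lean on these libraries where they do the work, as an engineer would, in place of code of your own. Each camera call takes 0.05 s, during which the arm holds its last target. There are 200 camera calls.

## Working session

There is one attempt and no reset: what is moved stays moved. The work goes in short steps, Python scripts to look and compute and a shell command to move; the robot and the scene stay as the last step left them, time stands still between calls to the robot, and variables do not carry over. Pictures are saved under pics/ and viewed, at most 10 in all, crops included, and the job is handed in when it is done.

```bash
mkdir -p pics
cat > h.py <<'E'
import numpy as np, cv2
from plant import ctrl
from scipy.spatial.transform import Rotation as R
def shot(c,f=None):
    r=ctrl.read_camera(c)
    if f: cv2.imwrite('pics/'+f,cv2.cvtColor(r['pixels'],cv2.COLOR_RGB2BGR))
    return r
def proj(r,p):
    q=R.from_quat(r['orientation']).inv().apply(np.array(p)-r['xyz']); k=np.array(r['camera_matrix'])@q; return np.round(k[:2]/k[2],1)
def ray(r,px,z):
    d=R.from_quat(r['orientation']).apply(np.linalg.inv(r['camera_matrix'])@[px[0],px[1],1]); o=np.array(r['xyz']); return o+d*(z-o[2])/d[2]
E
python3 - <<'E'
from h import *
ims={}
for c in ['scene','top']:
    r=shot(c,c+'0.png'); ims[c]=r; print(c,np.round(r['xyz'],3))
    for t in ['pin','block','plate','channel_start','channel_end','pin_grip','foot','can','vblock','spanner']:
        for d in ctrl.mark_of(c,t)[:4]: print(t,round(d['conf'],2),np.round(d['position'],3),proj(r,d['position']))
a=[cv2.imread('pics/%s0.png'%c) for c in ['scene','top']]
print(ctrl.pinch_z,ctrl.get_state()['contact_force'],ctrl.get_state()['tcp_rot'],ctrl.get_state()['time'])
E
```

```text
scene [ 1.105 -0.644  0.803]
pin 0.76 [ 0.47  -0.278  0.048] [227.1 245.4]
pin 0.72 [ 0.362 -0.254  0.037] [210.3 225.5]
pin 0.6 [ 0.565 -0.297  0.027] [246.4 272.5]
block 0.95 [ 0.473 -0.274  0.   ] [231.7 256.6]
plate 0.68 [0.566 0.142 0.001] [347.5 197. ]
plate 0.58 [ 0.472 -0.277  0.045] [228.2 246.4]
channel_start 0.6 [0.576 0.08  0.042] [338.9 197.9]
channel_end 0.57 [0.554 0.215 0.038] [358.3 176.6]
pin_grip 0.85 [ 0.364 -0.252  0.105] [206.7 208.1]
pin_grip 0.75 [ 0.566 -0.298  0.075] [243.8 261. ]
pin_grip 0.49 [ 0.473 -0.276  0.096] [225.6 233.2]
foot 0.55 [ 0.364 -0.255 -0.002] [212.9 235.5]
can 0.68 [ 0.738 -0.22   0.   ] [316.3 296. ]
vblock 0.66 [ 0.675 -0.402 -0.001] [245.1 332. ]
vblock 0.21 [ 0.471 -0.275 -0.001] [231.  256.9]
spanner 0.45 [0.448 0.368 0.001] [358.4 154.9]
spanner 0.3 [ 0.472 -0.276 -0.002] [230.9 257.3]
top [ 0.471 -0.021  1.203]
pin 0.91 [ 0.365 -0.253  0.043] [419.4 275.3]
pin 0.74 [ 0.568 -0.299  0.028] [433.2 192.6]
pin 0.5 [ 0.472 -0.273  0.091] [430.  231.5]
block 0.76 [ 0.473 -0.276  0.004] [423.7 231.2]
plate 0.58 [ 0.565  0.138 -0.002] [260.7 199.4]
channel_start 0.9 [0.575 0.078 0.041] [282.6 193.4]
channel_start 0.73 [0.449 0.364 0.002] [173.  246.8]
channel_end 0.61 [0.559 0.219 0.043] [225.6 201.1]
pin_grip 0.9 [ 0.367 -0.253  0.104] [424.6 276.8]
pin_grip 0.47 [ 0.473 -0.274  0.093] [430.7 230.9]
pin_grip 0.46 [ 0.567 -0.297  0.083] [437.6 191.2]
pin_grip 0.43 [ 0.737 -0.224  0.001] [398.9 129.4]
can 0.87 [ 0.735 -0.223  0.   ] [398.6 130.4]
vblock 0.84 [ 0.674 -0.411 -0.002] [472.2 152. ]
spanner 0.67 [ 0.447  0.363 -0.001] [173.5 247.3]
0.0187 [ 0.13119415 -0.7537387  -0.04779163] [9.92579135e-01 1.21600416e-01 8.01536177e-06 8.19747346e-06] 1.1
```

View pics/scene0.png

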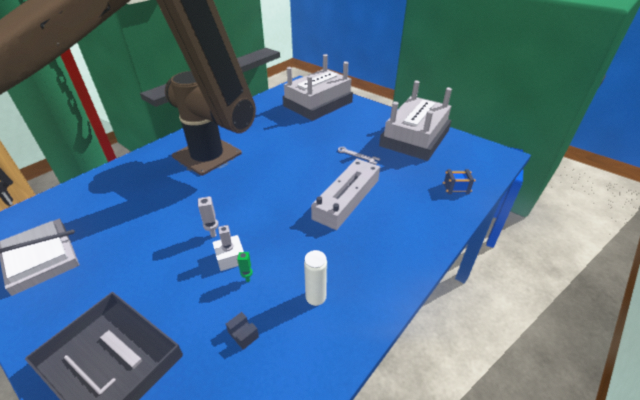

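View pics/top0.png

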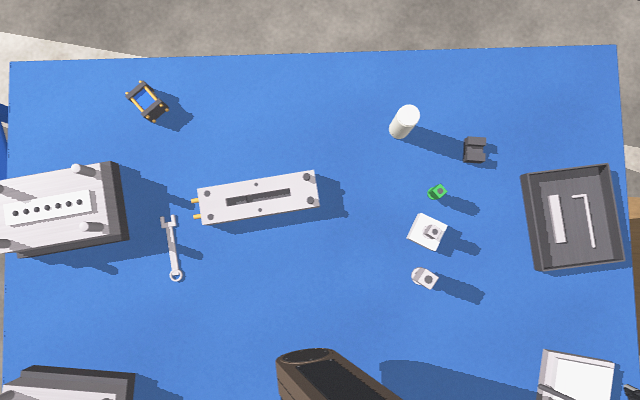

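Three pins show: a large grey one at scene (207,212), a grey one in the block at (226,238) and a green one at (245,262). The one in the block fits: it is not green, it is the smaller grey one, and it sits in the holder. I'll confirm this with a crop and measure the yaws.

Run:
```python
from h import *
s=shot('scene');r=shot('top'); 
g=lambda a:cv2.cvtColor(a,cv2.COLOR_RGB2BGR)
A=cv2.resize(g(s['pixels'])[180:290,180:280],(400,440),interpolation=cv2.INTER_CUBIC)
B=cv2.resize(g(r['pixels'])[180:300,395:465],(350,440) if 0 else (257,440),interpolation=cv2.INTER_CUBIC)
cv2.imwrite('pics/crop1.png',np.hstack([A,B]))
m=max(ctrl.masks_of('top','plate'),key=lambda d:d['conf']);print('plate',m['conf'],m['region'].sum())
im=r['pixels'].astype(int); hsv=cv2.cvtColor(r['pixels'],cv2.COLOR_RGB2HSV)
# channel: dark low-sat region within plate box
roi=np.zeros((400,640),np.uint8); roi[183:212,220:298]=1
dark=((im.max(2)<120)&(roi>0)).astype(np.uint8)
n,l,st,_=cv2.connectedComponentsWithStats(dark); 
for i in range(1,n):
  if st[i,4]>60:
    c=cv2.findContours((l==i).astype(np.uint8),0,1)[0][0]; b=cv2.boxPoints(cv2.minAreaRect(c)); print('dark',st[i],b.round(1).tolist(),[ray(r,p,.06)[:2].round(4).tolist() for p in b])
# plate top and block top: bright low-sat
br=((hsv[...,1]<60)&(hsv[...,2]>150)).astype(np.uint8)
n,l,st,ce=cv2.connectedComponentsWithStats(br)
for i in range(1,n):
  if st[i,4]>80 and 190<ce[i][0]<460 and 160<ce[i][1]<300:
    c=max(cv2.findContours((l==i).astype(np.uint8),0,1)[0],key=len); b=cv2.boxPoints(cv2.minAreaRect(c))
    for z in (.045,.06): 
      w=np.array([ray(r,p,z)[:2] for p in b]); print(st[i],z,w.round(4).tolist(),w.mean(0).round(4),np.degrees(np.arctan2(*(w[1]-w[0])[::-1])).round(1))
```

```text
plate 0.82 4086
dark [226 188  64  18 376] [[225.89999389648438, 198.1999969482422], [288.79998779296875, 187.6999969482422], [290.0, 195.0], [227.10000610351562, 205.5]] [[0.5651, 0.215], [0.5869, 0.0605], [0.5689, 0.0579], [0.5471, 0.2122]]
[ 197  170  123   55 3767] 0.045 [[0.5929, 0.2925], [0.6333, -0.0014], [0.5421, -0.0139], [0.5019, 0.2783]] [0.5676 0.1389] -82.2
[ 197  170  123   55 3767] 0.06 [[0.5913, 0.2884], [0.6312, -0.0017], [0.5412, -0.014], [0.5015, 0.2744]] [0.5663 0.1368] -82.2
[406 213  42  38 901] 0.045 [[0.4581, -0.2228], [0.5223, -0.2559], [0.4865, -0.3265], [0.4226, -0.2933]] [ 0.4724 -0.2746] -27.3
[406 213  42  38 901] 0.06 [[0.4583, -0.2202], [0.5216, -0.2528], [0.4863, -0.3226], [0.4233, -0.2898]] [ 0.4724 -0.2713] -27.3
[411 267  28  23 346] 0.045 [[0.3557, -0.2252], [0.3931, -0.2457], [0.3636, -0.301], [0.3264, -0.2805]] [ 0.3597 -0.2631] -28.8
[411 267  28  23 346] 0.06 [[0.3572, -0.2226], [0.3941, -0.2428], [0.365, -0.2974], [0.3283, -0.2771]] [ 0.3611 -0.26  ] -28.8
```

View pics/crop1.png

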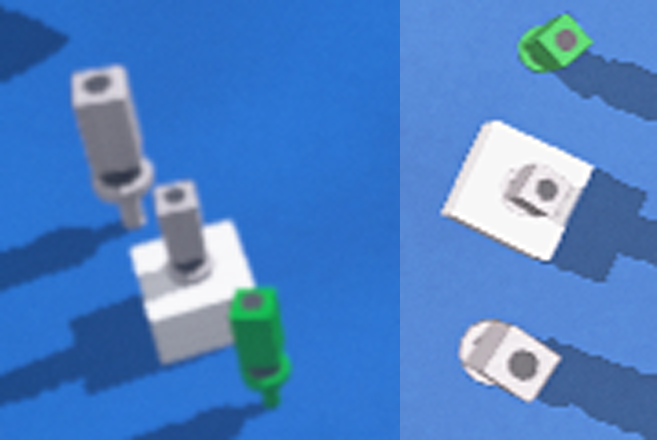

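The crop confirms it. The block's pin (crop 180,230) is the smaller grey one; the large grey one (105,140) stands free and the green one (258,330) is excluded. Next I move above it, closing along the 62.5° direction, away from its neighbours.

```bash
python3 -m inch '[[0.3916,-0.2942,0.031,0,0,0.724,1],[0.3916,-0.2942,0.031,0,0,0.724,1],[0.3916,-0.2942,0.031,0,0,0.724,1],[0.3916,-0.2942,0.031,0,0,0.724,1],[0.3916,-0.2942,0.031,0,0,0.724,1],[0.3916,-0.2942,0.031,0,0,0.724,1],[0.3916,-0.2942,0.031,0,0,0.724,1],[0.3916,-0.2942,0.031,0,0,0.724,1],[0.3916,-0.2942,0.031,0,0,0.724,1],[0.3916,-0.2942,0.031,0,0,0.724,1]]' 60
python3 - <<'E'
from h import *
r=shot('wrist','w1.png');s=ctrl.get_state();print(s['eef_pos'],R.from_quat(s['tcp_rot']).as_matrix().round(3).tolist(),s['contact_force'],s['wrist_torque'],s['time'])
for t in ['pin','pin_grip','block']:
    for d in ctrl.mark_of('wrist',t)[:3]: print(t,round(d['conf'],2),np.round(d['position'],4),proj(r,d['position']))
E
```

```text
time: 2.5
eef_pos: [0.4719, -0.2752, 0.2005]
tcp_rot: [0.971, -0.237, 0.0, 0.0]
contact_force: [0.5, -0.1, -0.0]
opening: 1.002
finger_force: 0.0
[ 0.4715844  -0.27579149  0.20049002] [[0.887, -0.463, -0.0], [-0.463, -0.887, -0.001], [0.0, 0.001, -1.0]] [0.26696449 0.92109108 0.3295108 ] [ 0.00970717  0.01424829 -0.00251424] 2.55
pin 0.63 [ 0.4714 -0.2774  0.0457] [324.1 185.7]
pin 0.59 [ 0.3644 -0.2517  0.0428] [347.2 275. ]
pin 0.55 [ 0.5655 -0.2978  0.029 ] [298.3  89.4]
pin_grip 0.88 [ 0.5708 -0.3019  0.0766] [294.9  78.6]
pin_grip 0.83 [ 0.4729 -0.2785  0.0899] [324.4 197. ]
pin_grip 0.59 [ 0.3698 -0.2481  0.1096] [346.4 311.4]
block 0.61 [ 4.731e-01 -2.774e-01  3.000e-04] [323.4 174. ]
```

View pics/w1.png

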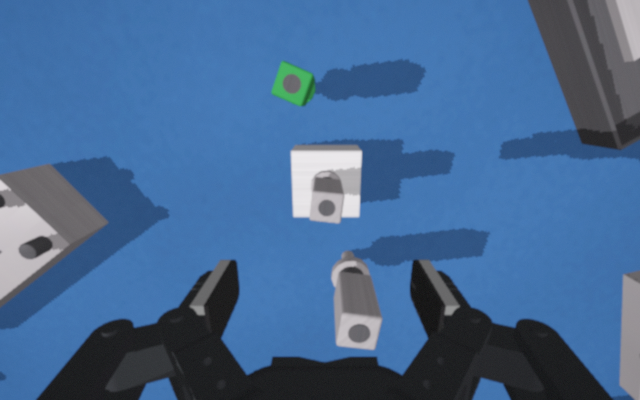

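The wrist view shows the pin at (325,200), centred between the fingers and nearly square to them. I'll descend and grip.

```bash
python3 -m inch '[[0,0,0.05,0,0,0,1],[0,0,0.1,0,0,0,1],[0,0,0.126,0,0,0,1],[0,0,0.126,0,0,0,1],[0,0,0.126,0,0,0,0],[0,0,0.126,0,0,0,0],[0,0,0.126,0,0,0,0],[0,0,0.126,0,0,0,0],[0,0,0.126,0,0,0,0],[0,0,0.126,0,0,0,0]]' 60
```

```text
time: 3.95
eef_pos: [0.4728, -0.2757, 0.0757]
tcp_rot: [0.971, -0.238, 0.001, 0.001]
contact_force: [-0.2, 0.9, 5.0]
opening: 0.297
finger_force: 59.5
```

```bash
python3 -m inch '[[0,0,0,0,0,0,0],[0,0,-0.02,0,0,0,0],[0,0,-0.05,0,0,0,0],[0,0,-0.1,0,0,0,0],[0,0,-0.11,0,0,0,0],[0,0,-0.11,0,0,0,0],[0,0,-0.11,0,0,0,0]]' 100
python3 - <<'E'
from h import *
s=ctrl.get_state();print(s['time'],s['eef_pos'],s['contact_force'],s['wrist_torque'],s['opening'],s['finger_force'])
Rm=R.from_quat(s['tcp_rot']); r=shot('scene')
print([ (round(d['conf'],2),np.round(d['position'],3).tolist()) for t in ['pin','foot'] for d in ctrl.mark_of('scene',t)[:3]])
u=np.array([np.cos(np.radians(97.8)),np.sin(np.radians(97.8))]); st=np.array([.5665,.1368])-.06*u
print('start',st,'shift tool',Rm.inv().apply([*(st-s['eef_pos'][:2]),0]))
E
```

```text
time: 4.82
eef_pos: [0.4707, -0.2739, 0.1815]
tcp_rot: [0.971, -0.238, -0.002, -0.001]
contact_force: [-0.8, 1.0, -3.1]
opening: 0.292
finger_force: 99.0
4.825 [ 0.47071246 -0.27385015  0.18147984] [-0.8030511   0.96025219 -3.13028019] [0.02062907 0.02772348 0.01375681] 0.2916263578787283 99.03626918792725
[(0.85, [0.568, -0.292, 0.027]), (0.68, [0.467, -0.274, 0.153]), (0.58, [0.365, -0.252, 0.039]), (0.38, [0.468, -0.271, 0.12]), (0.37, [0.366, -0.255, -0.007])]
start [0.57464293 0.07735513] shift tool [-0.07004432 -0.3594995   0.00076861]
```

```bash
python3 -m inch '[[-0.0116,-0.06,0,0,0,-0.1,0],[-0.0233,-0.12,0,0,0,-0.2,0],[-0.035,-0.18,0,0,0,-0.3,0],[-0.0467,-0.24,0,0,0,-0.4,0],[-0.0583,-0.3,0,0,0,-0.5,0],[-0.07,-0.3595,0,0,0,-0.616,0],[-0.07,-0.3595,0,0,0,-0.616,0],[-0.07,-0.3595,0,0,0,-0.616,0],[-0.07,-0.3595,0,0,0,-0.616,0]]'
python3 - <<'E'
from h import *
s=ctrl.get_state();print(s['time'],s['eef_pos'],s['contact_force'],s['wrist_torque'],R.from_quat(s['tcp_rot']).as_matrix().round(3).tolist())
r=shot('wrist','w2.png'); q=shot('scene')
for c in ['wrist','scene']:
  for t in ['pin','foot','channel_start','channel_end','plate']:
    for d in ctrl.mark_of(c,t)[:2]: print(c,t,round(d['conf'],2),np.round(d['position'],4),proj(r if c=='wrist' else q,d['position']))
u=np.array([np.cos(np.radians(97.8)),np.sin(np.radians(97.8))]);v=np.array([-u[1],u[0]])
for x in (-80,80):
  for y in (-10,10): print(x,y,proj(r,[*(np.array([.5665,.1368])+x/1e3*u+y/1e3*v),.06]))
g=cv2.cvtColor(q['pixels'],cv2.COLOR_RGB2BGR)[90:240,280:400]
cv2.imwrite('pics/s2.png',np.hstack([cv2.resize(cv2.imread('pics/w2.png'),(480,300)) , cv2.resize(g,(240,300),interpolation=cv2.INTER_CUBIC)]))
E
```

```text
time: 6.1
eef_pos: [0.5756, 0.0749, 0.1838]
tcp_rot: [0.998, 0.067, -0.001, 0.0]
contact_force: [1.0, -0.6, -3.3]
opening: 0.293
finger_force: 99.3
6.1 [0.57560747 0.07492143 0.18380622] [ 1.0432754  -0.62205943 -3.28695512] [ 0.0003029  -0.01993473  0.01653704] [[0.991, 0.133, -0.001], [0.133, -0.991, -0.0], [-0.001, 0.0, -1.0]]
wrist pin 0.62 [0.5779 0.0765 0.1534] [318.8 233.5]
wrist pin 0.62 [ 0.3669 -0.2519  0.0395] [557.9 379.9]
wrist foot 0.79 [ 0.3617 -0.2549 -0.0012] [536.9 357.2]
wrist foot 0.41 [ 0.5709 -0.2954 -0.0017] [633.4 222.7]
wrist channel_start 0.9 [0.5759 0.0785 0.0386] [318.5 186.6]
wrist channel_end 0.7 [0.5519 0.2135 0.0388] [181.1 192.1]
wrist plate 0.61 [0.5651 0.1382 0.0007] [264.7 179.7]
scene pin 0.73 [0.5737 0.074  0.154 ] [338.3 169.6]
scene pin 0.73 [ 0.567  -0.2938  0.0287] [247.6 271.9]
scene foot 0.6 [ 0.3624 -0.2568 -0.0024] [212.2 235.6]
scene foot 0.37 [0.5729 0.079  0.1199] [338.8 178. ]
scene channel_start 0.64 [0.579  0.0776 0.0433] [339.2 198.5]
scene channel_end 0.72 [0.5599 0.2182 0.0353] [360.1 177.3]
scene plate 0.92 [ 0.5644  0.1386 -0.0006] [346.5 197.6]
-80 -10 [341.  183.9]
-80 10 [340.6 204.5]
80 -10 [166.1 184. ]
80 10 [169.7 204.7]
```

View pics/s2.png

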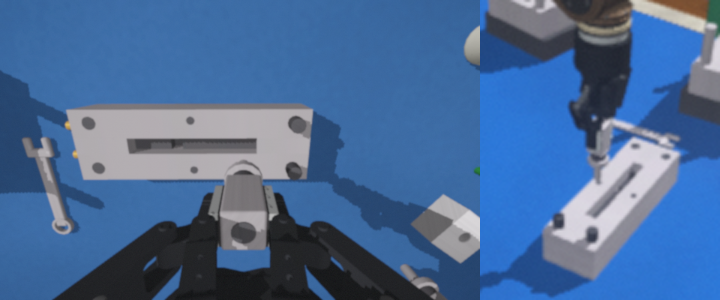

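The picture shows the pin hanging upright over the pillar end of the channel. The channel spans (128..257, 138..153) in the left half, which agrees with my projection to about 1 px. Now I lower the foot into the channel.

```bash
python3 -m inch '[[-0.0007,-0.002,0.03,0,0,0,0],[-0.0007,-0.002,0.055,0,0,0,0],[-0.0007,-0.002,0.068,0,0,0,0],[-0.0007,-0.002,0.073,0,0,0,0],[-0.0007,-0.002,0.076,0,0,0,0],[-0.0007,-0.002,0.076,0,0,0,0],[-0.0007,-0.002,0.076,0,0,0,0]]'
python3 -c "
from plant import ctrl
s=ctrl.get_state();print(s['contact_force'],s['wrist_torque'])"
```

```text
time: 7.58
eef_pos: [0.5755, 0.0781, 0.1092]
tcp_rot: [0.998, 0.068, 0.001, 0.0]
contact_force: [-0.7, 0.2, -2.1]
opening: 0.293
finger_force: 99.3
[-0.70986155  0.22016526 -2.09565188] [-0.01538941 -0.0318524   0.01371164]
```

```bash
for i in 1; do python3 -m inch '[[-0.0005,0,0.003,0,0,0,0],[-0.0005,0,0.006,0,0,0,0],[-0.0005,0,0.009,0,0,0,0],[-0.0005,0,0.009,0,0,0,0]]'; done
```

```text
time: 8.07
eef_pos: [0.5746, 0.078, 0.0998]
tcp_rot: [0.998, 0.068, -0.0, -0.0]
contact_force: [-2.2, -0.5, 1.8]
opening: 0.294
finger_force: 99.6
```

```bash
python3 -m inch '[[0,0,0.002,0,0,0,0],[0,0,0.004,0,0,0,0],[0,0,0.0055,0,0,0,0],[0,0,0.0055,0,0,0,0]]'
python3 - <<'E'
from h import *
for i in range(6):
    s=ctrl.get_state();print(s['time'],s['eef_pos'].round(4) if hasattr(s['eef_pos'],'round') else s['eef_pos'],np.round(s['contact_force'],1)); shot('top') if i<5 else 0
E
```

```text
time: 8.57
eef_pos: [0.5746, 0.078, 0.094]
tcp_rot: [0.998, 0.068, 0.0, -0.0]
contact_force: [-3.3, -0.0, 4.9]
opening: 0.291
finger_force: 99.9
8.575 [0.5746 0.078  0.094 ] [-3.3 -0.   4.9]
8.625 [0.5746 0.078  0.0941] [-2.3 -0.4  4.8]
8.675 [0.5746 0.078  0.0941] [-2.1  0.3  5.9]
8.725 [0.5746 0.078  0.0941] [-2.2 -0.1  4.7]
8.775 [0.5746 0.078  0.094 ] [-2.6  0.7  4.1]
8.825 [0.5746 0.078  0.094 ] [-3.1  0.6  4.9]
```

```bash
python3 -m inch '[[0,-0.004,0,0,0,0,0],[0,-0.008,0,0,0,0,0],[0,-0.012,0,0,0,0,0],[0,-0.015,0,0,0,0,0],[0,-0.015,0,0,0,0,0]]'
python3 - <<'E'
from h import *
u=np.array([-.1357,.9907]);v=np.array([-u[1],u[0]])
for i in range(3):
    s=ctrl.get_state();p=np.array(s['eef_pos'])[:2]-[.5665,.1368];f=np.array(s['contact_force']);print(s['time'],'plate',p@u,p@v,'z',s['eef_pos'][2],'F',f[:2]@u,f[:2]@v,f[2]); shot('wrist') if i<2 else 0
E
```

```text
time: 9.45
eef_pos: [0.5732, 0.0932, 0.0942]
tcp_rot: [0.998, 0.068, 0.001, -0.0]
contact_force: [2.2, -3.3, 5.6]
opening: 0.288
finger_force: 100.3
9.45 plate -0.04408178389356337 -0.0007020061533743079 z 0.09423310708561052 F -3.5571622144525312 -1.7736292087506733 5.579045888075055
9.5 plate -0.044089549353000516 -0.0006577594668746361 z 0.09419743121428319 F -3.5714025929646223 -1.8907835203084613 4.828066189706787
9.55 plate -0.044112870010628774 -0.0006543930723508394 z 0.09417640554841585 F -3.304167769774129 -2.3625389484013772 4.817577025646294
```

```bash
cat > chk.py <<'E'
import sys,numpy as np
from plant import ctrl
u=np.array([-.1357,.9907]);v=np.array([-u[1],u[0]])
s=ctrl.get_state();p=np.array(s['eef_pos'])[:2]-[.5665,.1368];f=np.array(s['contact_force'])
print('t %.2f x %.1f y %.1f z %.1f | F %.1f %.1f %.1f'%(s['time'],p@u*1e3,p@v*1e3,s['eef_pos'][2]*1e3,f[:2]@u,f[:2]@v,f[2]))
sys.exit(int(f[2]<1 or np.hypot(*f[:2])>10))
E
python3 -m inch '[[0,-0.003,0,0,0,0,0],[0,-0.006,0,0,0,0,0],[0,-0.009,0,0,0,0,0],[0,-0.012,0,0,0,0,0]]' >/dev/null; python3 chk.py && python3 -m inch '[[0,-0.003,0,0,0,0,0],[0,-0.006,0,0,0,0,0],[0,-0.009,0,0,0,0,0],[0,-0.012,0,0,0,0,0]]' >/dev/null; python3 chk.py
```

```text
t 10.05 x -32.3 y 0.5 z 93.6 | F -4.6 0.2 4.9
t 10.55 x -20.2 y 0.7 z 93.5 | F -5.7 0.5 5.7
```

```bash
I="python3 -m inch"; set -o pipefail
(python3 -m inch '[[0,-0.002,0,0,0,0,0]]' >/dev/null; python3 chk.py) && (python3 -m inch '[[0,-0.002,0,0,0,0,0]]' >/dev/null; python3 chk.py) && (python3 -m inch '[[0,-0.002,0,0,0,0,0]]' >/dev/null; python3 chk.py) && (python3 -m inch '[[0,-0.0015,0,0,0,0,0]]' >/dev/null; python3 chk.py) && (python3 -m inch '[[0,-0.0015,0,0,0,0,0]]' >/dev/null; python3 chk.py) && (python3 -m inch '[[0,-0.0015,0,0,0,0,0]]' >/dev/null; python3 chk.py) && (python3 -m inch '[[0,-0.0015,0,0,0,0,0]]' >/dev/null; python3 chk.py) && (python3 -m inch '[[0,-0.0015,0,0,0,0,0]]' >/dev/null; python3 chk.py) && (python3 -m inch '[[0,-0.0015,0,0,0,0,0]]' >/dev/null; python3 chk.py) && (python3 -m inch '[[0,-0.0015,0,0,0,0,0]]' >/dev/null; python3 chk.py)
```

```text
t 10.68 x -18.2 y 0.7 z 93.5 | F -4.9 0.4 5.4
t 10.80 x -16.3 y 0.7 z 93.5 | F -4.2 0.4 6.1
t 10.93 x -14.3 y 0.7 z 93.5 | F -4.5 0.3 4.8
t 11.05 x -12.8 y 0.7 z 93.5 | F -5.0 -1.1 4.9
t 11.18 x -11.3 y 0.7 z 93.5 | F -4.3 -0.5 5.7
t 11.30 x -9.8 y 0.7 z 93.5 | F -5.5 -0.1 5.0
t 11.43 x -8.3 y 0.7 z 93.5 | F -5.3 0.4 3.9
t 11.55 x -6.8 y 0.8 z 93.5 | F -5.3 -0.2 5.0
t 11.68 x -5.3 y 0.8 z 93.5 | F -5.0 0.2 4.8
t 11.80 x -3.8 y 0.8 z 93.5 | F -5.6 -0.8 5.1
```

Tracking is clean, so I continue in the same way.

```bash
(python3 -m inch '[[0,-0.0015,0,0,0,0,0]]' >/dev/null; python3 chk.py) && (python3 -m inch '[[0,-0.0015,0,0,0,0,0]]' >/dev/null; python3 chk.py) && (python3 -m inch '[[0,-0.0015,0,0,0,0,0]]' >/dev/null; python3 chk.py) && (python3 -m inch '[[0,-0.0015,0,0,0,0,0]]' >/dev/null; python3 chk.py) && (python3 -m inch '[[0,-0.0015,0,0,0,0,0]]' >/dev/null; python3 chk.py) && (python3 -m inch '[[0,-0.0015,0,0,0,0,0]]' >/dev/null; python3 chk.py) && (python3 -m inch '[[0,-0.0015,0,0,0,0,0]]' >/dev/null; python3 chk.py) && (python3 -m inch '[[0,-0.0015,0,0,0,0,0]]' >/dev/null; python3 chk.py) && (python3 -m inch '[[0,-0.0015,0,0,0,0,0]]' >/dev/null; python3 chk.py) && (python3 -m inch '[[0,-0.0015,0,0,0,0,0]]' >/dev/null; python3 chk.py) && (python3 -m inch '[[0,-0.0015,0,0,0,0,0]]' >/dev/null; python3 chk.py) && (python3 -m inch '[[0,-0.0015,0,0,0,0,0]]' >/dev/null; python3 chk.py) && (python3 -m inch '[[0,-0.0015,0,0,0,0,0]]' >/dev/null; python3 chk.py) && (python3 -m inch '[[0,-0.0015,0,0,0,0,0]]' >/dev/null; python3 chk.py) && (python3 -m inch '[[0,-0.0015,0,0,0,0,0]]' >/dev/null; python3 chk.py) && (python3 -m inch '[[0,-0.0015,0,0,0,0,0]]' >/dev/null; python3 chk.py) && (python3 -m inch '[[0,-0.0015,0,0,0,0,0]]' >/dev/null; python3 chk.py) && (python3 -m inch '[[0,-0.0015,0,0,0,0,0]]' >/dev/null; python3 chk.py) && (python3 -m inch '[[0,-0.0015,0,0,0,0,0]]' >/dev/null; python3 chk.py) && (python3 -m inch '[[0,-0.0015,0,0,0,0,0]]' >/dev/null; python3 chk.py)
```

```text
t 11.93 x -2.3 y 0.8 z 93.5 | F -5.6 0.1 5.2
t 12.05 x -0.8 y 0.8 z 93.4 | F -4.7 0.1 5.9
t 12.18 x 0.7 y 0.8 z 93.5 | F -5.2 0.1 5.5
t 12.30 x 2.1 y 0.8 z 93.5 | F -4.6 -0.1 5.2
t 12.43 x 3.7 y 0.8 z 93.4 | F -4.7 -0.3 4.9
t 12.55 x 5.2 y 0.8 z 93.5 | F -5.7 -0.2 4.3
t 12.68 x 6.7 y 0.8 z 93.4 | F -4.5 0.9 5.0
t 12.80 x 8.2 y 0.8 z 93.4 | F -5.5 -0.2 4.7
t 12.93 x 9.7 y 0.8 z 93.4 | F -5.0 -0.2 5.0
t 13.05 x 11.1 y 0.8 z 93.4 | F -5.6 0.0 4.9
t 13.18 x 12.6 y 0.9 z 93.4 | F -4.5 -0.3 5.6
t 13.30 x 14.2 y 0.9 z 93.4 | F -4.9 -0.5 5.8
t 13.43 x 15.6 y 0.9 z 93.4 | F -4.5 -0.4 5.5
t 13.55 x 17.1 y 0.9 z 93.4 | F -5.9 1.1 5.2
t 13.68 x 18.7 y 0.9 z 93.4 | F -5.6 -0.4 5.5
t 13.80 x 20.2 y 0.9 z 93.4 | F -4.2 0.4 5.1
t 13.93 x 21.7 y 0.9 z 93.4 | F -4.9 -0.8 5.6
t 14.05 x 23.2 y 0.9 z 93.4 | F -4.5 0.1 4.6
t 14.18 x 26.1 y 2.2 z 91.8 | F 0.7 0.9 -2.5
```

The foot dropped: the vertical force is gone and nothing bears on the wall yet. I lower gently until the collar touches.

```bash
python3 -m inch '[[0,0,0,0,0,0,0],[0,0,0,0,0,0,0]]'>/dev/null; python3 chk.py; python3 -m inch '[[0,0,0.0005,0,0,0,0],[0,0,0.001,0,0,0,0]]' >/dev/null; python3 chk.py;  python3 -m inch '[[0,0,0.0005,0,0,0,0],[0,0,0.0005,0,0,0,0]]' >/dev/null; python3 chk.py
```

```text
t 14.43 x 25.4 y 1.4 z 92.3 | F 0.7 -0.1 -1.9
t 14.68 x 24.8 y 0.2 z 92.6 | F 0.4 0.2 -2.0
t 14.93 x 24.6 y 0.0 z 92.3 | F -0.1 -0.7 -2.2
```

```bash
cat > chk2.py <<'E'
import subprocess,sys
from plant import ctrl
import chk0
E
sed 's/^sys.exit.*/sys.exit(int(f[2]>0.5 or np.hypot(*f[:2])>6))/' chk.py > chk2.py
(python3 -m inch '[[0,0,0.0005,0,0,0,0],[0,0,0.0005,0,0,0,0]]' >/dev/null; python3 chk2.py) && (python3 -m inch '[[0,0,0.0005,0,0,0,0],[0,0,0.0005,0,0,0,0]]' >/dev/null; python3 chk2.py) && (python3 -m inch '[[0,0,0.0005,0,0,0,0],[0,0,0.0005,0,0,0,0]]' >/dev/null; python3 chk2.py) && (python3 -m inch '[[0,0,0.0005,0,0,0,0],[0,0,0.0005,0,0,0,0]]' >/dev/null; python3 chk2.py) && (python3 -m inch '[[0,0,0.0005,0,0,0,0],[0,0,0.0005,0,0,0,0]]' >/dev/null; python3 chk2.py) && (python3 -m inch '[[0,0,0.0005,0,0,0,0],[0,0,0.0005,0,0,0,0]]' >/dev/null; python3 chk2.py) && (python3 -m inch '[[0,0,0.0005,0,0,0,0],[0,0,0.0005,0,0,0,0]]' >/dev/null; python3 chk2.py) && (python3 -m inch '[[0,0,0.0005,0,0,0,0],[0,0,0.0005,0,0,0,0]]' >/dev/null; python3 chk2.py)
```

```text
t 15.18 x 24.7 y 0.0 z 91.8 | F -0.2 0.8 -1.5
t 15.43 x 24.7 y 0.1 z 91.3 | F -1.0 0.2 -2.3
t 15.68 x 24.6 y -0.0 z 90.9 | F 0.0 -0.2 -3.1
t 15.93 x 24.7 y -0.1 z 90.9 | F 0.3 1.3 0.9
```

```bash
python3 -m inch '[[0,0,0.0004,0,0,0,0],[0,0,0.0004,0,0,0,0]]' 20; python3 chk2.py; python3 -m inch '[[0,0,0,0,0,0,0.4],[0,0,0,0,0,0,0.6],[0,0,0,0,0,0,1],[0,0,0,0,0,0,1],[0,0,0,0,0,0,1]]'
python3 - <<'E'
from h import *
q=shot('scene');r=shot('wrist')
for c in ('scene','wrist'):
  print([(round(d['conf'],2),np.round(d['position'],3).tolist()) for d in ctrl.mark_of(c,'pin')[:4]])
g=lambda a:cv2.cvtColor(a,cv2.COLOR_RGB2BGR)
cv2.imwrite('pics/e1.png',np.hstack([cv2.resize(g(q['pixels'])[110:240,290:400],(338,400),interpolation=cv2.INTER_CUBIC),cv2.resize(g(r['pixels'])[100:400,150:480],(440,400))]))
E
```

```text
time: 16.18
eef_pos: [0.5633, 0.1613, 0.0908]
tcp_rot: [0.998, 0.068, 0.0, 0.0]
contact_force: [-3.1, -1.5, 5.8]
opening: 0.288
finger_force: 104.2
t 16.18 x 24.7 y -0.2 z 90.8 | F -1.0 3.3 5.8
time: 16.8
eef_pos: [0.5631, 0.1612, 0.0898]
tcp_rot: [0.998, 0.068, -0.0, -0.0]
contact_force: [-0.5, 0.3, 0.0]
opening: 1.003
finger_force: 0.0
[(0.83, [0.566, -0.297, 0.029]), (0.73, [0.364, -0.253, 0.041]), (0.55, [0.567, 0.159, 0.111]), (0.45, [0.562, 0.161, 0.061])]
[(0.71, [0.565, 0.163, 0.056])]
```

View pics/e1.png

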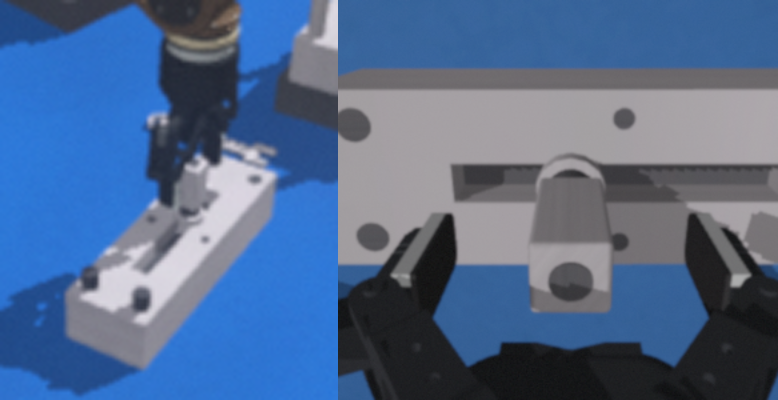

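The pin stands upright in the channel with its collar on the plate (crop 190,190), and the fingers are clear on both sides. I retreat straight up.

```bash
python3 -m inch '[[0,0,-0.02,0,0,0,1],[0,0,-0.06,0,0,0,1],[0,0,-0.1,0,0,0,1],[0,0,-0.13,0,0,0,1],[0,0,-0.13,0,0,0,1],[0,0,-0.13,0,0,0,1],[0,0,-0.13,0,0,0,1]]'
python3 - <<'E'
from h import *
q=shot('scene');r=shot('wrist')
for c in ('scene','wrist'):
  print([(t,round(d['conf'],2),np.round(d['position'],3).tolist()) for t in ('pin','can','vblock','spanner') for d in ctrl.mark_of(c,t)[:3]])
g=lambda a:cv2.cvtColor(a,cv2.COLOR_RGB2BGR)
cv2.imwrite('pics/e2.png',np.hstack([cv2.resize(g(q['pixels'])[110:240,290:400],(338,400),interpolation=cv2.INTER_CUBIC),cv2.resize(g(r['pixels'])[100:400,150:480],(440,400))]))
E
```

```text
time: 17.88
eef_pos: [0.5621, 0.1611, 0.2181]
tcp_rot: [0.998, 0.068, -0.002, 0.0]
contact_force: [-0.7, -0.6, 0.4]
opening: 1.0
finger_force: 0.0
[('pin', 0.74, [0.566, -0.295, 0.03]), ('pin', 0.7, [0.562, 0.158, 0.059]), ('pin', 0.63, [0.364, -0.254, 0.036]), ('can', 0.82, [0.736, -0.218, -0.002]), ('vblock', 0.95, [0.678, -0.402, 0.001]), ('spanner', 0.76, [0.448, 0.366, 0.003])]
[('pin', 0.76, [0.365, -0.25, 0.043]), ('pin', 0.57, [0.565, 0.164, 0.058]), ('pin', 0.2, [0.576, 0.085, 0.039]), ('can', 0.19, [0.449, 0.368, 0.001]), ('spanner', 0.67, [0.45, 0.369, 0.002])]
```

View pics/e2.png

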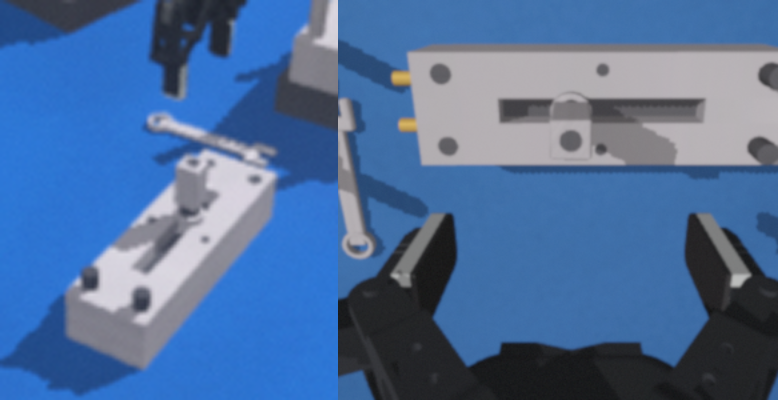

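The pin stands upright with its collar on the plate (pin origin z about 0.06). The bystanders have not moved and the gripper is clear.

```bash
python3 -c "
from plant import ctrl
print(ctrl.sign_off())"
```

```text
the job is handed in; nothing more can be done
None
```

The pin stands upright in the cross groove, which I found at about plate x = +25 mm, with its collar on the plate top; the highest force I read was about 7 N, the can, V-block and spanner did not move, and I handed the job in at about 18 s.

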